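Clamp a pendant blank in the drilling jig and spot the drill over its punch mark

ROBOT

A 7-joint arm with a two-finger parallel gripper is mounted at the origin on a cart in front of the work surface, level with it; the furniture and walls round the work are solid. World frame = base frame: x ahead of the robot, y to its left, z up, the work surface at z = 0. Lengths are in mm, angles in rad, forces in N, time in s.
With the tool pointing down it reaches from about 400 to 900 mm from the base axis. Payload 5.6 kg.
Tool frame: the origin (TCP) lies midway between the tips of the shut fingers; the grasp point (between the pads) lies 19 mm behind it; z points along the fingers, y is the line along which they close (so a half turn about z gives the same grasp; the last joint's range is limited). The gripper opens to 92 mm and grips with 3 to 60 N. Pads are 20 mm wide; open, the fingers measure 128 mm over their backs; the gripper's body (75 mm by 189 mm) begins 69 mm behind the grasp point.
Start: joints at [-1.33, 0.468, -0.012, 1.603, 0.006, 1.071, -0.056], TCP at [182.045, 623.994, 214.592] pointing down, gripper open.
Joint ranges: [-2.53, 2.53], [-0.31, 2.02], [-1.57, 1.55], [0.28, 2.44], [-1.29, 4.43], [0.15, 1.84], [-2.92, 2.92]. Speed limits (rad/s): [2.57, 2.57, 3.14, 3.14, 3.14, 3.14, 3.14].

INTERFACE

Orientations are given as a rotation vector (axis times angle).
In Python, from cell import robot, grip, kin, viewer gives the robot as it stands. Calls block until the motion is done:
- robot.movep(position, orientation): joint-space move of the TCP to a pose.
- robot.servo_line(position, feed=150, rotation=None): straight line of the TCP; rotation=None keeps the orientation; feed is the mean speed in mm/s.
- robot.goto_joints(angles): joint-space move.
- grip(opening, newtons=None): opening from 0.0 (shut) to 1.0 (fully open); newtons is the grip in N (None keeps the last); returns when the fingers have stopped.
- robot.hold(seconds).
- kin.ik(position, orientation): joint angles nearest the present ones, or None.
- robot.observe(): the state.
- viewer.read_camera(name): name is "side" or "top" or "wrist"; returns the picture (384x512x3 uint8, red, green, blue); there is no depth.
- viewer.camera_info(name): a dict with "camera_matrix" (3x3 intrinsics, pixels), "R" (3x3) and "t" (3): a world point X has camera coordinates R X + t. Camera axes: x right, y down, z forward; pixel columns grow to the right and rows downward; lengths in mm; the calibration is good to about 2 mm. The wrist camera is an equidistant fisheye: a pixel r from the principal point sees the ray r / f radians off the axis. A picture is of the moment at which its call begins: read the wrist's pose just before it. camera_info takes no time and is no camera call; for the wrist camera it gives the pose at the moment of the call.
A pose or a line that the arm cannot do raises robot.IKError and nothing moves.
- robot.job_done(): hands the job in; it is judged then, once.
Trained networks look in the newest picture that a camera, given by its name, has taken for a name from the list of things; names that differ only in an ending like _2 or _b are one class to them, and where a whole thing is asked for, a point or a joint stands for the part that bears it (a point fixed in the world has none). Each returns a list of dicts, best first, with "confidence" (0 to 1); they miss things now and then, are a little off and sometimes report something else, mostly with a low value. They report only what shows in the picture. A call takes as long as a camera call.
- viewer.silhouettes(name, camera): "mask" (384x512 bool, what is visible of it).
- viewer.pinpoint(name, camera): "at" ([x, y, z] in mm, in the coordinates of the camera as it stood for that picture, good to about 4 mm: a listed point, or the origin of a listed thing).
The state is a dict: "t": time; "joints": joint angles; "joint_velocities": joint speeds; "joint_torque": joint torques, N m; "tcp_pos": TCP position; "tcp_rot": TCP orientation; "contact_force": force on the tool from outside, world axes, zero at the start; "wrist_torque": the same for the moment, N m; "grip_width": opening from 0.0 (shut) to 1.0 (fully open); "grip_force": force on a finger pad.
Only numpy, scipy, OpenCV 4.12 (cv2) and the standard library are available. Lean on these libraries where they do the work, as an engineer would, in place of code of your own. Each camera call takes 0.05 s, during which the arm holds its last target. There are 200 camera calls.

TASK

First clamp the round brass blank: press the sprung leaf of the drilling jig down (it has a rubber pad for that) until the catch at the front snaps over it and it stays down by itself. Then lift the cordless drill out of its stand, carry it clear of the things standing in between, which stay where they are, and bring it down through the window in the leaf without ever touching blank or jig with it. The program finishes while still holding the drill hovering there, upright and still, with the tip of the bit straight above the punch mark and about 5 mm off the blank, ready to drill.

Things in the scene. Friction and masses are not known exactly. Their poses are not given: they have to be found in the camera images.
- jig: leaf drilling jig, fixed: dark steel base 122 x 84 x 12 mm with a hinged bright steel leaf 68 mm wide. Origin at bench level under mid-nest; x points from the catch (front) to the hinge (back), z up. Leaf hinge: along y at x +50, z 22 mm. Leaf shut: level, z 19 to 25 mm, window 42 x 40 mm over the nest. Sprung catch hook in front: x -60 to -90 mm, up to 42 mm high, keep fingers off it
- leaf (a joint): hinge of the leaf, rad: 0 = sprung open (front end sloping up 0.5 rad), grows as it is pressed down; caught and level at 0.50, end stop at 0.522. Pressing the pad takes up to about 8 N; press on to the end stop, then let go: it stays at about 0.50 if caught, springs back to 0 if not
- leaf_pad (a point): middle of the top of the ribbed rubber press pad (20 x 32 mm) on the front of the leaf. Leaf open: at jig x -26, y 0, z 70 mm; caught: x -40, z 27.5 mm; at the end stop 2 mm lower
- blank: loose round brass pendant blank, 60 mm across, 3 mm thick, lying between four low pins on the jig's base, its top 15 mm above the bench; origin in the middle of its underside. Its turn varies
- punch_mark (a point): centre-punch mark on the top of the blank, where two scribed lines cross, 9 mm from the blank's middle (along the blank's own x)
- drill: loose cordless drill, slim, upright, bit down, 150 mm long, about 0.14 kg; origin at the bit's tip, z up along it. Bit 2.5 mm thick, 22 mm long; chuck and bright nose up to 16 mm thick as far as z = 58 mm; then a smooth round black handle 24 mm thick to z = 146 mm: grip it from above at about z = 118 mm, any turn
- drill_tip (a point): tip of the drill bit
- drill_stand: fixed stand: steel foot 68 mm across and an upright wooden tube 32 mm thick, 64 mm high, bore 18 mm; origin at bench level on its axis. The drill's nose hangs in the bore with the shoulder of the handle on the rim, bit tip 6 mm above the bench; lift it 60 mm straight up to free it
- paste_pot: white pot with tan lid, 65 mm across, 29 mm high, loose, stands between jig and stand; origin at its foot
- match_tin: small upright tin box 31 x 53 x 82 mm, loose, stands between jig and stand; origin at its foot
- burr_stand: round wooden block 56 mm across, 52 mm high with burrs stuck in it, loose, stands between jig and stand; origin at its foot
- black_bottle: dark bottle 45 mm across, 80 mm high, loose, stands between jig and stand; origin at its foot
- flex_shaft_stand: fixed steel post of the flexible-shaft motor near the right front corner of the bench, over 1 m high, 31 mm thick (collars 41 mm); it rises 72 to 78 mm to the left (+y) of this origin, and a handpiece hanging on it reaches 70 mm towards the robot at 0.3 to 0.44 m height. Keep the arm clear of it: swing past in front of it (x below 0.3 m)

How it is judged (in metres and radians):
On the way, in this order (a step that is already met when the one before it is completed fails the run):
1. the leaf is down on the blank, held by its catch with the fingers off it (value of joint leaf above 0.48 rad and contact force between jig and the arm below 0.1 N and contact force between jig and the fingers below 0.1 N), for 0.2 s.
2. the drill is lifted clear out of its stand in the fingers (z of drill_tip in the frame of drill_stand above 0.066 m and contact force between drill and the fingers above 1 N and value of joint leaf above 0.48 rad), for 0.1 s.
At the end, for the whole second after the job is handed in: The leaf is caught down and its pads press on the blank; the drill hangs still in the fingers, upright within 0.1 rad, touching neither blank, jig nor stand, the bit's tip within 4 mm of the punch mark sideways and 1.5 to 10 mm above the top of the blank; the fingers are off the jig (value of joint leaf above 0.48 rad and contact force between jig and blank above 2 N and horizontal distance between drill_tip and punch_mark below 0.004 m and z of drill_tip in the frame of blank between 0.0045 and 0.013 m and angle between drill's own z axis and vertical below 0.1 rad and linear speed of drill below 0.02 m/s and contact force between drill and the fingers above 1 N and contact force between drill and jig below 0.05 N and contact force between drill and blank below 0.05 N and contact force between drill and drill_stand below 0.05 N and contact force between jig and the fingers below 0.1 N); the arm keeps its last pose, push and grip.
It fails at once if the drill strikes the blank or the jig (contact force between drill and blank above 0.5 N or contact force between drill and jig above 0.5 N).
It fails at once if a thing standing between is pushed aside or knocked over (distance of any of paste_pot, match_tin, burr_stand, black_bottle from where it was at the start of the episode above 0.015 m or angle between any of paste_pot, match_tin, burr_stand, black_bottle's own z axis and vertical above 0.4 rad).
It also fails if it takes over 64 s, if anything falls off the work surface, if the arm or the gripper's body presses on something with over 40 N, if the wrist force passes 120 N, or if a joint passes its speed limit or range.

## Working session

There is one attempt and no reset: what is moved stays moved. The work goes in short steps, each a Python script; the robot and the scene stay as the last script left them, time stands still between calls to the robot, and variables do not carry over. Pictures are saved under pics/ and viewed, at most 10 in all, crops included, and the job is handed in when it is done.

```bash
mkdir -p pics; ls; cat > h.py <<'E'
import numpy as np, cv2
from cell import robot, grip, kin, viewer
def snap(cam):
    info=viewer.camera_info(cam); im=viewer.read_camera(cam); return im,info
def towork(p,info):
    return np.array(info["R"]).T@(np.array(p)-np.array(info["t"]))
def find(cam,names,info,n=2):
    for nm in names:
        for d in viewer.pinpoint(nm,cam)[:n]:
            print(cam,nm,round(d["confidence"],2),towork(d["at"],info).round(1))
E
python3 - <<'E'
from h import *
ims=[]
for c in ("top","side"):
    im,i=snap(c); ims.append(im)
    find(c,["jig","leaf_pad","blank","punch_mark","drill","drill_tip","drill_stand","paste_pot","match_tin","burr_stand","black_bottle","flex_shaft_stand"],i,2)
    print(np.round(i["t"],0),np.round(-np.array(i["R"]).T@i["t"]))
a=np.vstack(ims)[:,:,::-1]
cv2.imwrite("pics/a.png",cv2.resize(ims[0][:,:,::-1],(800,600)));cv2.imwrite("pics/b.png",cv2.resize(ims[1][:,:,::-1],(800,600)))
s=robot.observe();print(s["t"],s["tcp_rot"],s["tcp_pos"])
E
```

```text
pics
top jig 0.7 [499.3 112.1  -0.9]
top leaf_pad 0.65 [477.7 120.2  70. ]
top blank 0.51 [505.4 113.5   6.8]
top punch_mark 0.75 [494.8 116.   16.1]
top drill 0.64 [ 555.3 -228.5    7.8]
top drill 0.43 [481.7 119.2  69.8]
top drill_tip 0.47 [507.7 -38.5  -0.7]
top drill_stand 0.7 [ 5.554e+02 -2.269e+02  1.000e-01]
top paste_pot 0.71 [440.8 -55.7  -1.3]
top match_tin 0.56 [510.7 -37.    1.1]
top match_tin 0.38 [ 555.4 -227.5   -1.8]
top burr_stand 0.84 [565.8 -54.8  -2.4]
top black_bottle 0.71 [630.5 -62.2  -7.8]
top black_bottle 0.53 [511.8 -36.8   1.4]
top flex_shaft_stand 0.69 [ 470.2 -527.8   -1.9]
[-167.  526. 1020.] [ 352. -175. 1092.]
side jig 0.59 [508.6 115.8   0.9]
side leaf_pad 0.64 [480.4 119.1  71.1]
side blank 0.66 [500.8 108.2  10.6]
side punch_mark 0.65 [496.7 120.3  13.7]
side drill 0.38 [495.9 115.7   9.6]
side drill 0.23 [504.1 108.7  12.4]
side drill_stand 0.87 [ 551.1 -230.8    0.9]
side paste_pot 0.66 [440.3 -57.8  -1.7]
side paste_pot 0.26 [511.5 -36.9  -2.4]
side match_tin 0.92 [ 5.138e+02 -3.720e+01 -5.000e-01]
side burr_stand 0.66 [569.9 -59.9   1. ]
side black_bottle 0.57 [634.7 -65.6   1.3]
side flex_shaft_stand 0.75 [ 472.5 -525.5    1.2]
[ 528.  199. 1145.] [506. 752. 899.]
1.3 [4.44382283e-01 3.10997209e+00 6.24538088e-05] [182.03433376 623.9883352  214.58988605]
```

View pics/a.png

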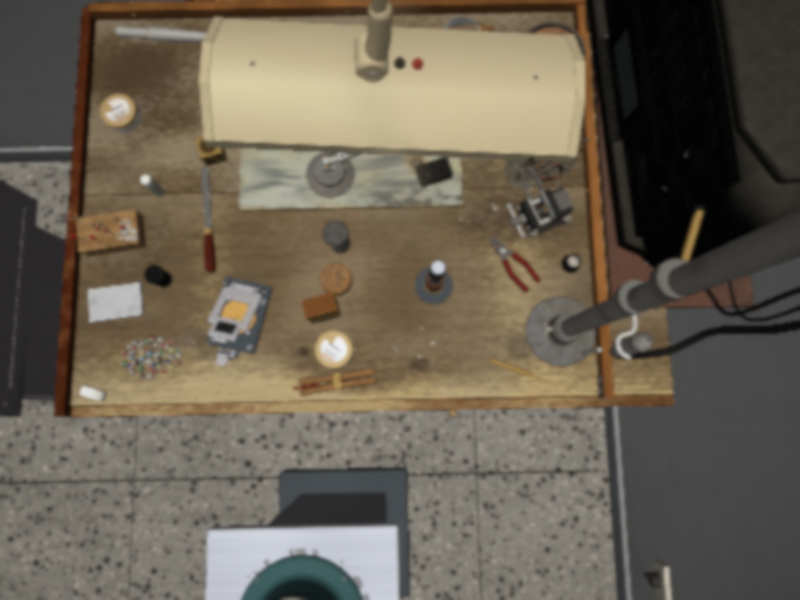

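View pics/b.png

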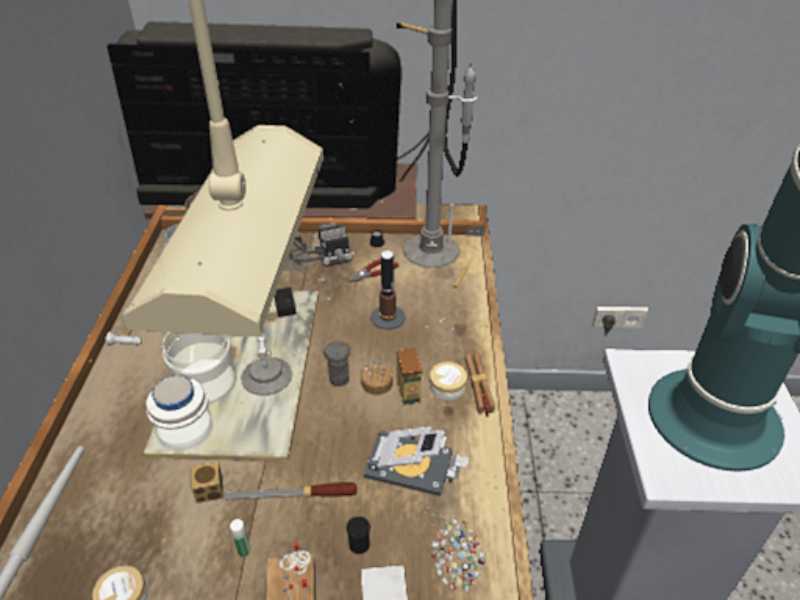

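The top view shows the jig at (238,315), turned about -0.3 rad with its catch at (225,355). The stand with the drill is at (435,280), and the obstacles form a row around x≈335 px. Next: a close look from the wrist.

```bash
cat >> h.py <<'E'
from scipy.spatial.transform import Rotation as Ro
def down(a): # tool y along world angle a+90deg, either sense
    return (Ro.from_euler('z',a)*Ro.from_euler('x',np.pi)).as_rotvec()
def yawof(rv):
    m=Ro.from_rotvec(rv).as_matrix(); return np.arctan2(m[1,0],m[0,0])
E
python3 - <<'E'
from h import *
s=robot.observe();a0=yawof(s["tcp_rot"]);print("yaw0",a0)
for a in (-.3,-.3+np.pi):
    print(a,kin.ik([490,115,300],down(a)))
a=min((-.3,-.3+np.pi),key=lambda a:abs(kin.ik([490,115,300],down(a))[6]) if kin.ik([490,115,300],down(a)) is not None else 99)
robot.movep([480,115,260],down(a)); grip(0.0,20)
im,i=snap("wrist")
find("wrist",["jig","leaf_pad","blank","punch_mark","match_tin","paste_pot","burr_stand"],i,1)
m=viewer.silhouettes("jig","wrist")
cv2.imwrite("pics/c.png",cv2.resize(im[:,:,::-1],(800,600)))
print("cam",-np.array(i["R"]).T@i["t"],i["camera_matrix"]);print(robot.observe()["t"],a)
E
```

```text
yaw0 2.8577351708294034
-0.3 [-1.42764556  0.31323286  1.39171488  1.90676815 -0.33179525  1.19666588
 -1.79042241]
2.8415926535897933 [-0.67096821  0.12674832  0.41453366  1.87552287 -0.05579447  1.15053629
  1.03418442]
wrist jig 0.93 [504.9 114.3  -3.9]
wrist leaf_pad 0.86 [475.6 110.   70.1]
wrist blank 0.75 [505.9 112.3  10.1]
wrist punch_mark 0.9 [498.1 119.6  17.7]
wrist match_tin 0.85 [511.7 -39.6  -6.5]
wrist paste_pot 0.95 [445.3 -59.3   0.5]
wrist burr_stand 0.67 [ 5.679e+02 -5.290e+01  2.000e-01]
cam [410.4452018  136.37527621 429.84918157] [[297.31863964   0.         250.46557976]
 [  0.         297.31863964 189.99628035]
 [  0.           0.           1.        ]]
5.225 2.8415926535897933
```

View pics/c.png

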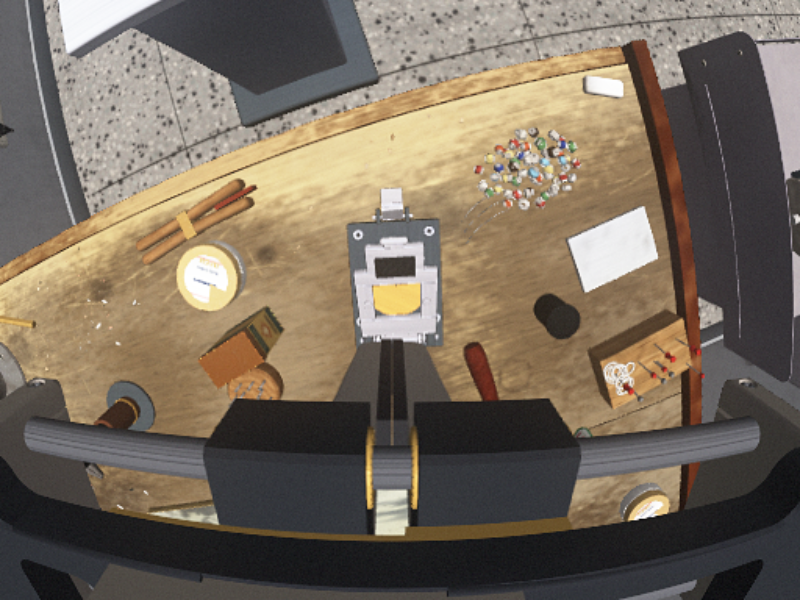

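The wrist view shows the jig with its catch at (392,200), its base front corners at (347,223) and (439,219), and the pad centred at (395,267). I'll fix the pose by ray casting.

```bash
cat >> h.py <<'E'
def ray(px,info,z): # fisheye pixel (512x384) -> world point at height z
    K=np.array(info["camera_matrix"]);R=np.array(info["R"]);t=np.array(info["t"])
    v=(np.array(px)-[K[0,2],K[1,2]]);r=np.linalg.norm(v);th=r/K[0,0]
    d=R.T@np.append(np.sin(th)*v/r,np.cos(th));c=-R.T@t
    return c+d*(z-c[2])/d[2]
E
python3 - <<'E'
from h import *
i=viewer.camera_info("wrist")
for p,z in [((347,223),12),((439,219),12),((441,346),12),((355,345),12),((395,267),70),((358,235),12),((429,231),12)]:
    print(p,ray(np.array(p)*.64,i,z).round(1))
A,B=[ray(np.array(p)*.64,i,12) for p in((347,223),(439,219))]
d=A-B; print("yaw",np.arctan2(d[1],d[0])-np.pi/2, -np.pi/2+0, np.linalg.norm(d),(A+B)/2)
# refine pad centre: dark blob
im=viewer.read_camera("wrist");g=im[150:190,225:280].max(2)
m=(g<70).astype(np.uint8);n,l,st,c=cv2.connectedComponentsWithStats(m);k=1+st[1:,4].argmax();print(st[k],c[k]+[225,150],ray(c[k]+[225,150],i,70))
cv2.imwrite("pics/d.png",cv2.resize(im[110:235,200:300,::-1],None,fx=5,fy=4.8,interpolation=cv2.INTER_CUBIC))
E
```

```text
(347, 223) [438.3  85.8  12. ]
(439, 219) [459.3 166.3  12. ]
(441, 346) [577.  135.1  12. ]
(355, 345) [551.5  56.2  12. ]
(395, 267) [478.9 118.2  70. ]
(358, 235) [451.7  92.   12. ]
(429, 231) [467.2 154.5  12. ]
yaw -3.3965343273252238 -1.5707963267948966 83.10113423275199 [448.77916494 126.04796872  12.        ]
[ 15  15  25  13 263] [252.2243346 170.5095057] [478.26590798 117.68972056  70.        ]
```

View pics/d.png

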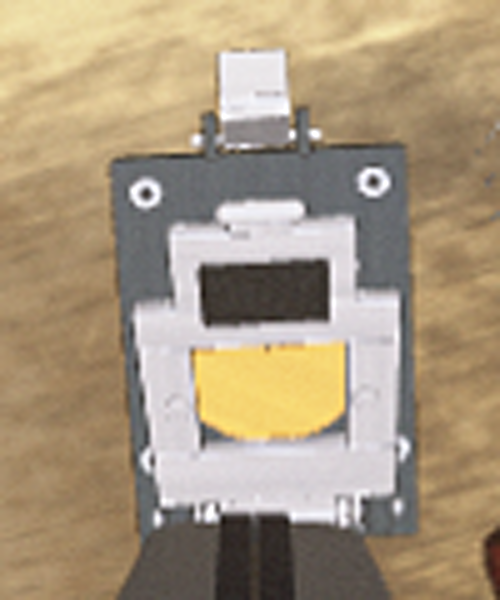

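Jig origin is about (504.5,111) with yaw -0.255; the pad estimate and the base corners agree within about 3 mm. Now press the leaf along its arc.

```bash
cat >> h.py <<'E'
J0=np.array([504.5,111.]);JY=-0.255
def jig(x,y,z):
    c,s=np.cos(JY),np.sin(JY); return [J0[0]+c*x-s*y,J0[1]+s*x+c*y,z]
E
python3 - <<'E'
from h import *
r=down(JY+np.pi)
robot.servo_line(jig(-25,0,95),200,r)
f0=np.array(robot.observe()["contact_force"])
def F(): return np.array(robot.observe()["contact_force"])-f0
done=False
for ph in np.linspace(-.06,.522,8):
    a=.5633-ph; robot.servo_line(jig(50-90*np.cos(a)+3,0,22+90*np.sin(a)),60)
    print(round(ph,2),F().round(1))
z=25.7
while F()[2]<16 and z>20:
    z-=1; robot.servo_line(jig(-37,0,z),30); print(z,F().round(1),robot.observe()["tcp_pos"][2])
robot.hold(.2)
robot.servo_line(jig(-36,0,45),80);robot.servo_line(jig(-30,0,140),200)
robot.hold(.1)
print(F().round(1),robot.observe()["t"])
im,i=snap("wrist");find("wrist",["leaf_pad","punch_mark","blank","jig"],i,1)
cv2.imwrite("pics/e.png",cv2.resize(im[40:300,120:380,::-1],(600,600)))
s=snap("side")[0];m=viewer.silhouettes("jig","side")
find("side",["leaf_pad","punch_mark","blank","drill_tip","drill_stand"],viewer.camera_info("side"),1)
E
```

```text
-0.06 [-0.5  0.5 -1.4]
0.02 [0.8 0.2 0.3]
0.11 [0.5 0.3 0.6]
0.19 [-0.   0.8  0.8]
0.27 [0.3 0.1 0.9]
0.36 [-0.2  0.4  1.5]
0.44 [ 0.9 -0.   1. ]
0.52 [-1.3  0.1  6.5]
24.7 [-1.8 -0.1 12.3] 25.684378668943168
23.7 [-3.6 -0.9 19.7] 25.28234890493769
[ 0.1  0.9 -1. ] 10.5167
wrist leaf_pad 0.64 [462.7 116.8  29.2]
wrist punch_mark 0.81 [497.3 122.8  15.5]
wrist blank 0.67 [504.3 112.7   4.7]
wrist jig 0.6 [503.2 116.6  -5.9]
side leaf_pad 0.69 [465.9 119.   31.1]
side punch_mark 0.48 [493.4 117.5  14. ]
side blank 0.67 [502.3 109.1   9.9]
side drill_stand 0.78 [ 556.3 -229.5    2.2]
```

View pics/e.png

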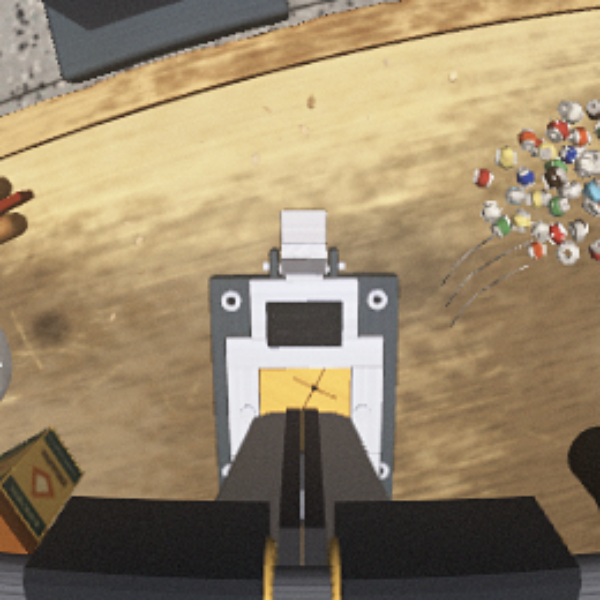

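The leaf is caught: flat, with the hook over it and the pad at z≈29. The punch mark shows at crop (314,387), which is pixel (256.1,207.7). Next I'll measure the mark, check the lamp's height and move above the drill.

```bash
python3 - <<'E'
from h import *
i=viewer.camera_info("wrist");print("mark",ray([120+314*.4333,40+387*.4333],i,15))
P=[np.array(viewer.camera_info(c)["camera_matrix"])@np.c_[viewer.camera_info(c)["R"],viewer.camera_info(c)["t"]] for c in("top","side")]
for a,b in [((203,140),(252,330)),((583,152),(322,150))]:
    X=cv2.triangulatePoints(P[0],P[1],np.array(a)*.64,np.array(b)*.64)[:,0];print("lamp",X[:3]/X[3])
robot.servo_line([470,120,270],250)
grip(.6)
for a in (2.84,3.14,3.4): 
    for p in ([540,-225,300],[555,-229,120]): print(a,np.round(kin.ik(p,down(a)),2))
robot.movep([540,-225,270],down(3.14))
im,i=snap("wrist");find("wrist",["drill","drill_stand","drill_tip"],i,2)
m=viewer.silhouettes("drill","wrist")
for d in m[:2]:
    ys,xs=np.nonzero(d["mask"]);print(d["confidence"],len(xs),xs.min(),xs.max(),ys.min(),ys.max())
cv2.imwrite("pics/f.png",cv2.resize(im[:,:,::-1],(800,600)))
print(robot.observe()["t"],robot.observe()["tcp_pos"])
E
```

```text
mark [500.4603076  118.05679632  15.        ]
lamp [716.78806518  97.4907117  271.41540027]
lamp [ 690.16083339 -432.70491839  252.34767774]
2.84 [-0.22  0.32  0.72  1.71 -0.22  1.2   1.82]
2.84 [-0.12  0.55  0.61  1.84 -0.4   0.88  1.95]
3.14 [-0.21  0.32  0.69  1.7  -0.22  1.2   2.11]
3.14 [-0.1   0.54  0.58  1.84 -0.38  0.88  2.23]
3.4 [-0.19  0.31  0.67  1.7  -0.21  1.2   2.36]
3.4 [-0.08  0.54  0.56  1.83 -0.36  0.87  2.48]
wrist drill 0.95 [ 553.6 -231.8    8.3]
wrist drill 0.66 [565.4 -58.1   1.3]
wrist drill_stand 0.82 [ 5.524e+02 -2.322e+02  3.000e-01]
wrist drill_stand 0.65 [464.9 112.9  29.3]
wrist drill_tip 0.36 [ 470.6 -528.1    2.6]
0.9 653 234 255 174 210
14.275 [ 540.35842404 -223.96002574  270.0650185 ]
```

View pics/f.png

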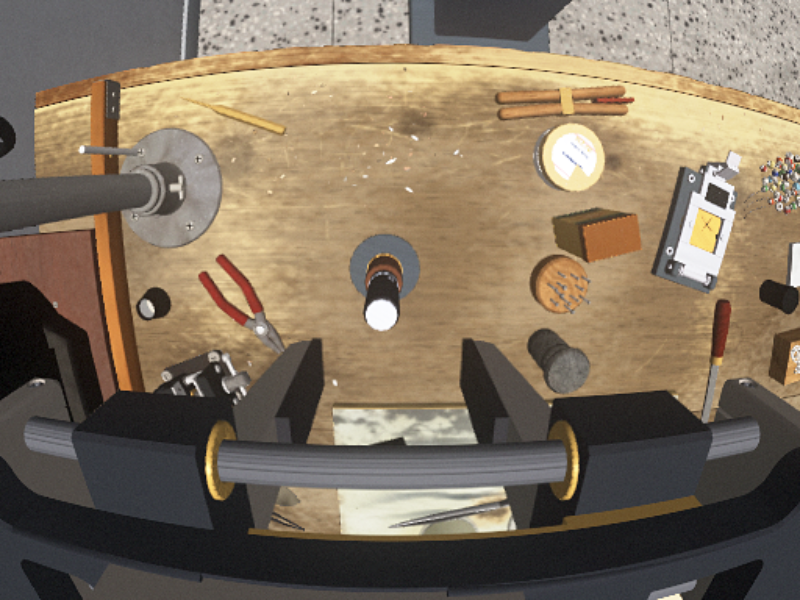

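The drill's white cap is centred at (381,315) and its foot disc at (385,267). The lamp's front edge is at x≈690 and clear of the gripper. I'll locate the cap at z=156 and grasp.

```bash
python3 - <<'E'
from h import *
i=viewer.camera_info("wrist")
top=ray(np.array([381,315])*.64,i,156);foot=ray(np.array([385,267])*.64,i,4);print("top",top,"foot",foot)
x,y=top[:2]
robot.servo_line([x,y,180],250)
im,i=snap("wrist");find("wrist",["drill","drill_stand"],i,1)
g=cv2.cvtColor(im,cv2.COLOR_RGB2GRAY)
m=(im.min(2)>190).astype(np.uint8);n,l,st,c=cv2.connectedComponentsWithStats(m)
K=np.array(i["camera_matrix"])
for k in range(1,n):
    if st[k,4]>60: print(st[k],c[k].round(1),ray(c[k],i,156).round(1))
print(robot.observe()["tcp_pos"])
cv2.imwrite("pics/g.png",cv2.resize(im[:,:,::-1],(800,600)))
E
```

```text
top [ 554.63379205 -230.29851832  156.        ] foot [ 553.33473362 -229.70143603    4.        ]
wrist drill 0.93 [ 553.5 -227.4    5.8]
wrist drill_stand 0.65 [ 5.538e+02 -2.305e+02  4.000e-01]
[384  68  34  37 867] [400.1  85.1] [ 457.4 -125.5  156. ]
[ 470   98   40   88 1364] [489.9 147.6] [496.7 -29.1 156. ]
[237 206  29  27 614] [251.  218.9] [ 554.2 -230.   156. ]
[270 313  43  15 266] [289.5 319.2] [ 644.2 -198.2  156. ]
[214 317  17  25 187] [221.1 332.8] [ 659.6 -255.6  156. ]
[236 332  94  10 341] [292.2 338.2] [ 666.7 -194.2  156. ]
[ 555.59788953 -230.88811272  182.0767886 ]
```

```bash
python3 - <<'E'
from h import *
x,y=554.2,-230.0
robot.servo_line([x,y,170],150,down(np.pi))
robot.servo_line([x,y,105],80)
grip(0,25); s=robot.observe();print(s["grip_width"],s["grip_force"],s["tcp_pos"],s["contact_force"])
robot.servo_line([x,y,180],70)
robot.servo_line([x,y,235],120); robot.hold(.2)
s=robot.observe();print(s["t"],s["grip_width"],s["grip_force"],s["contact_force"])
im,i=snap("side");find("side",["drill","drill_tip"],i,1)
m=viewer.silhouettes("drill","side")
if m: ys,xs=np.nonzero(m[0]["mask"]);print(xs.min(),xs.max(),ys.min(),ys.max())
a=im[40:200,170:330,::-1]
im,i=snap("wrist");find("wrist",["drill","drill_tip"],i,1)
b=im[120:280,170:330,::-1]
cv2.imwrite("pics/h.png",cv2.resize(np.hstack([a,b]),(800,400)))
E
```

```text
0.2578332412668315 24.997485280036926 [ 554.32050064 -229.99583904  105.17152969] [ 0.40459774 -0.81460563  0.76489664]
18.7583 0.2556110275998589 24.99594122171402 [-0.31173629 -0.3104193  -1.42608961]
side drill 0.61 [ 558.6 -231.2  135.7]
side drill_tip 0.71 [ 554.  -228.6  137.1]
244 252 142 162
wrist drill 0.65 [ 555.8 -230.2  137. ]
wrist drill_tip 0.84 [ 555.3 -227.8  131.1]
```

View pics/h.png

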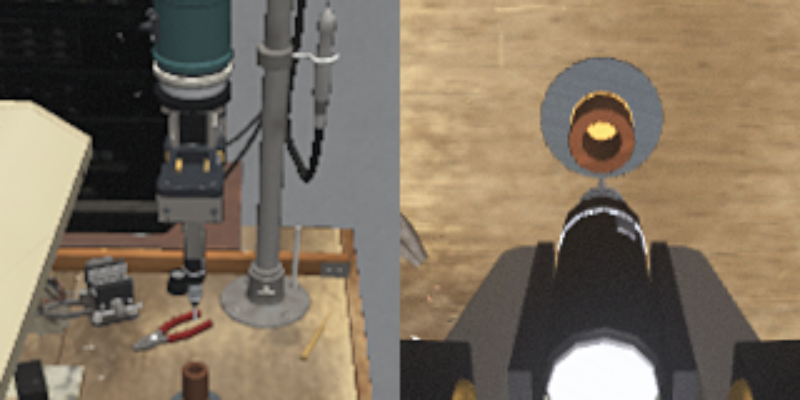

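The drill is held upright, with its tip at crop (600,180), which is wrist pixel (250,192), and the stand below is empty. I'll carry it over at this height and compare tip and mark from near.

```bash
python3 - <<'E'
from h import *
i=viewer.camera_info("wrist");p=np.array(robot.observe()["tcp_pos"]);print("tip off",ray([250,192],i,136)-p)
robot.servo_line([500.4,118,235],150)
robot.servo_line([500.4,118,165],80);robot.hold(.3)
p=np.array(robot.observe()["tcp_pos"])
im,i=snap("wrist");find("wrist",["drill_tip","punch_mark"],i,1);print(p,robot.observe()["t"])
cv2.imwrite("pics/i.png",cv2.resize(im[120:240,190:310,::-1],(600,600),interpolation=cv2.INTER_CUBIC))
E
```

```text
tip off [  0.22179544  -0.23943675 -98.89309575]
wrist drill_tip 0.66 [499.2 118.7  61.3]
wrist punch_mark 0.74 [499.3 124.5  14.7]
[500.57959253 118.09191094 165.31995077] 23.0833
```

View pics/i.png

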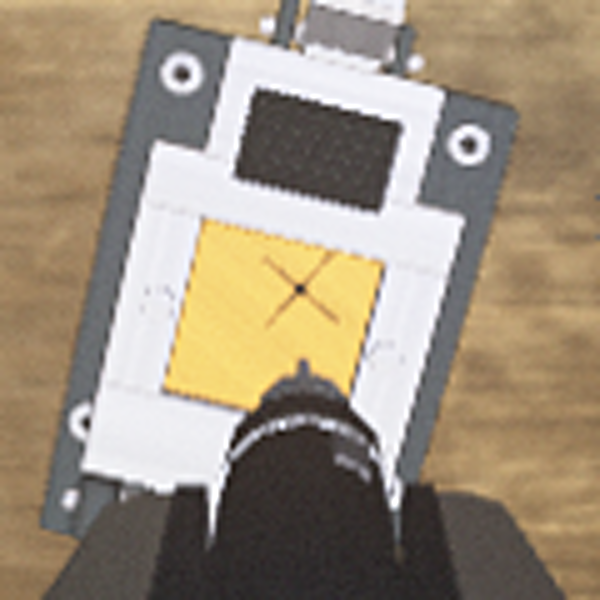

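The mark is at crop (300,289) and the tip at (304,360). I'll correct, descend and check closer.

```bash
python3 - <<'E'
from h import *
i=viewer.camera_info("wrist");p=np.array(robot.observe()["tcp_pos"])
m=ray([250,177.8],i,15);t=ray([250.8,192.2],i,p[2]-99);print(m,t,t-p)
d=(m-t)[:2];print(d)
q=p[:2]+d
robot.servo_line([*q,165],40);robot.servo_line([*q,129],40);robot.hold(.3)
p=np.array(robot.observe()["tcp_pos"]);im,i=snap("wrist");print(p)
im2,i2=snap("side")
b=cv2.resize(im[150:220,215:285,::-1],(400,400),interpolation=cv2.INTER_CUBIC)
K=np.array(i2["camera_matrix"]);c=K@(np.array(i2["R"])@[*m[:2],25]+i2["t"]);u,v=(c[:2]/c[2]).astype(int);print(u,v)
a=cv2.resize(im2[v-30:v+30,u-30:u+30,::-1],(400,400),interpolation=cv2.INTER_CUBIC)
cv2.imwrite("pics/j.png",np.hstack([b,a]))
find("wrist",["drill_tip","punch_mark"],i,1);find("side",["drill_tip","punch_mark"],i2,1)
E
```

```text
[498.41150117 117.75247232  15.        ] [500.92183952 118.57554694  66.11527246] [  0.48193418   0.54145033 -99.        ]
[-2.51033835 -0.82307462]
[498.00921234 117.27616197 129.15305656]
264 293
wrist drill_tip 0.76 [496.9 120.7  26.7]
wrist punch_mark 0.61 [500.3 121.5  17.7]
side drill_tip 0.43 [495.6 117.2  32.9]
side punch_mark 0.69 [496.  118.1  10.8]
```

View pics/j.png

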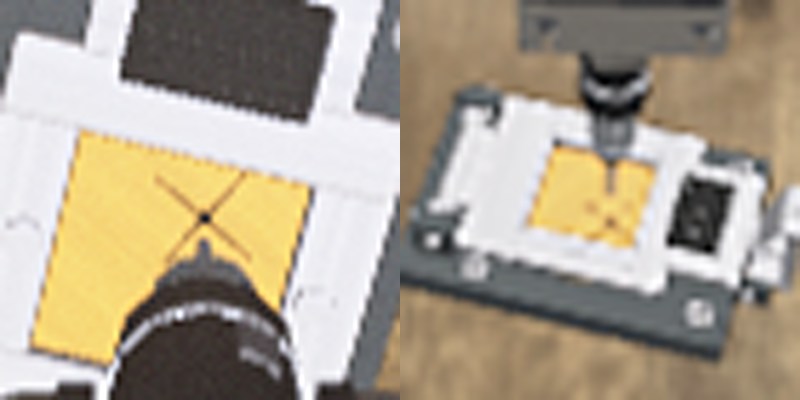

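Wrist: tip at (203,238), mark at (204,217). Side: tip at about (612,190), mark at (609,222). I'll compute the offsets from both cameras, lower, and check.

```bash
cat >> h.py <<'E'
def rayp(px,i,z):
    K=np.array(i["camera_matrix"]);R=np.array(i["R"]);c=-R.T@np.array(i["t"]);d=R.T@np.linalg.solve(K,[*px,1]);return c+d*(z-c[2])/d[2]
E
python3 - <<'E'
from h import *
i=viewer.camera_info("wrist");p=np.array(robot.observe()["tcp_pos"]);s=viewer.camera_info("side")
h=p[2]-99
m=ray([250.7,188.0],i,15);t=ray([250.5,191.65],i,h);print(m,t,m-t)
ms=rayp([234+31.35,263+33.3],s,15);ts=rayp([234+31.8,263+28.5],s,h);print(ms,ts,ms-ts)
E
```

```text
[498.18935304 117.65205245  15.        ] [497.85434585 117.45332167  30.02490495] [  0.33500719   0.19873078 -15.02490495]
[497.20700475 117.77237544  15.        ] [496.42488228 114.74164186  30.02490495] [  0.78212247   3.03073358 -15.02490495]
```

```bash
python3 - <<'E'
from h import *
p=np.array(robot.observe()["tcp_pos"])
q=p[:2]+[.4,.5]
robot.servo_line([*q,119.9],20);robot.hold(.5)
p=np.array(robot.observe()["tcp_pos"]);im,i=snap("wrist");s=robot.observe();print(p,s["contact_force"],s["grip_width"],s["t"])
b=cv2.resize(im[170:210,230:270,::-1],(400,400),interpolation=cv2.INTER_CUBIC)
im2,i2=snap("side");a=cv2.resize(im2[280:310,250:280,::-1],(400,400),interpolation=cv2.INTER_CUBIC)
cv2.imwrite("pics/k.png",np.hstack([b,a]))
E
```

```text
[498.36638039 117.75097729 119.94378196] [-0.35738101  0.29696534 -1.53966302] 0.25884367946307657 26.1417
```

View pics/k.png

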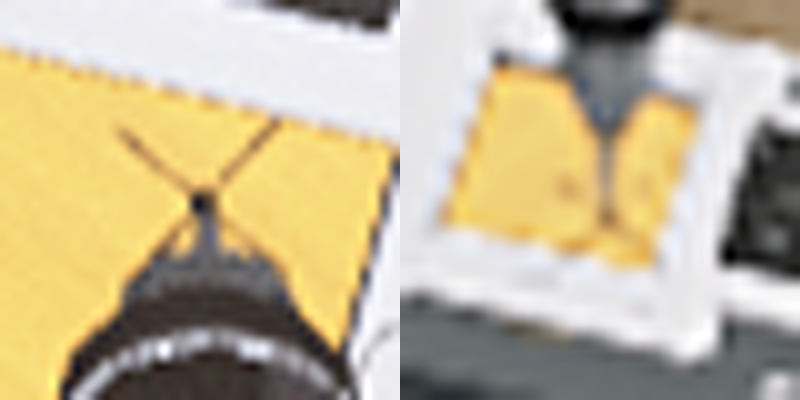

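The bit's tip sits directly on the line to the mark in both views. The wrist view's 1.5 px gap matches about 6 mm of height, so I'm handing in.

```bash
python3 -c "
from h import *
robot.hold(.3);print(robot.job_done())"
```

```text
the job is handed in; nothing more can be done
None
```

I handed the job in with the leaf caught down and the drill held still, its tip over the punch mark and about 6 mm above the blank by the last camera check; no verdict came back.

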